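# Hang the job board and hold the spring clip open on it

## Task

Lift the metal job board out of its slotted block and hang it by its bar handle on the two prongs of the hook stand, then let go of it. Then squeeze the spring clip open, lift it off its rail, and bring it wide open down over the board's top edge, on the flat part to either side of the handle, jaws well down on both faces but not touching the board, ready for a sheet to be slipped in. Finish while still holding the clip like that, squeezed wide open in the gripper with the board hanging still: do not let go.

Things in the scene. Friction and masses are not known exactly. Their poses are not given: they have to be found in the camera images.
- board: job board, loose, about 220 g: plain aluminium plate, upright, 5 mm thick (its x), 180 mm wide (y), 100 mm high (z up), with a steel bar handle on its top edge. Origin: centre of the plate's lower edge. Beside the handle the top edge is bare from 49 to 90 mm off the middle, on both sides. Starts standing 24 mm deep in the block's slot
- board_handle (a point): centre of the handle's bar, 157 mm above the board's origin. The bar runs along the board's y, 104 mm long, 10 mm thick (x), 14 mm high (underside 150 mm above the origin), on two legs 8 x 8 mm at y = +45 and -45 mm: the window under it is 82 mm wide, 50 mm high
- board_edge_left (a point): point on the board's top edge (100 mm above the board's origin), 70 mm to its +y side: middle of the bare edge beside the handle
- board_edge_right (a point): the same on the board's -y side
- block: wooden block, fixed, 70 x 130 x 54 mm, with a slot along its y, 8 mm wide, 24 mm deep, open at both ends, in which the board stands. Origin: centre of its underside
- stand: hook stand, fixed: dark steel base plate and two 8 mm steel rods at y = +27 and -27 mm (space between them free but for a low crossbar at 60 mm) that rise at x = +45 mm, bend and run level to -x as prongs. Prong tops are at z = 206 mm from x = +39 to -25 mm; the upturned tips at x = -33 mm reach z = 222 mm. Origin: foot on the bench, z up; prongs point to its -x
- stand_seat (a point): midway between the prongs, level with their upper side (z = 206 mm) and at x = +5 mm of the stand: the underside of the handle's bar rests here, or up to 20 mm nearer the tips or the posts
- rail_block: wooden block, fixed, 60 x 100 x 70 mm, with an upright steel strip along its y on top, 4 mm thick, 80 mm long, 25 mm high, on which the clip is clamped. Origin: centre of its underside
- clip: steel spring clip, loose, 90 g, like a big peg, 26 mm wide (y), clamped over the strip: jaws down, two flat handle plates up. Origin: on its pivot; z up, y along the pivot and strip, x across it. Jaw tips 42 mm below the pivot. Squeezing the plates together along x opens the jaws; fully open they gape 33 mm, tips 37 mm below the pivot; throat closed by the pivot pin, r 4 mm
- clip_grip (a point): between the handle plates, 32 mm above the pivot: where to squeeze. At the start the plates slope outward, tops 41 mm above the pivot, 60 mm over their outsides (along x); fully open they stand upright and parallel, 24 mm over their outsides, tops 48 mm above the pivot. It takes about 4 N here to start opening and 9 N to open fully, against a stop; a 20 N grip does it
- clip_mouth (a point): middle of the clip's mouth, just above the jaw tips, 36 mm below the pivot
- clip_jaw_a (a joint): opening of one jaw in rad (the other turns by the same angle, outward too): 0 clamped on the 4 mm strip, 0.40 fully open against its stop

How it is judged:
By the outcome, as a careful person would: the job done as asked, in the order asked, and still so for the second after the job is handed in, while the arm keeps its last pose, push and grip.
It also fails if it takes over 72 s, if anything falls off the work surface, if the arm or the gripper's body presses on something with over 40 N, if the wrist force passes 120 N, or if a joint passes its speed limit or range.

## Robot

A 6-joint arm with a two-finger parallel gripper is mounted at the origin on the work surface; the furniture and walls round the work are solid. World frame = base frame: x ahead of the robot, y to its left, z up, the work surface at z = 0. Lengths are in m, angles in degrees, forces in N, time in s.
With the tool pointing down it reaches from about 0.35 to 0.875 m from the base axis. Payload 4.2 kg.
Tool frame: the origin (TCP) lies midway between the tips of the shut fingers; the grasp point (between the pads) lies 19 mm behind it; z points along the fingers, y is the line along which they close (so a half turn about z gives the same grasp; the last joint's range is limited). The gripper opens to 87 mm and grips with 3 to 60 N. Pads are 19 mm wide; open, the fingers measure 117 mm over their backs; the gripper's body (75 mm by 190 mm) begins 51 mm behind the grasp point.
Start: joints at [82.368, 22.042, 0.453, 0, -68.411, -14.817], TCP at [0.239, 0.578, 0.223] pointing down, gripper open.
Joint ranges: [-179.83, 179.83], [-69.29, 118.12], [-61.27, 80.66], [-181.25, 117.63], [-171.15, -9.14], [-177.46, 177.46]. Speed limits (degrees/s): [159.86, 159.86, 180, 180, 180, 180].

## Interface

Orientations are given as a 3x3 rotation matrix whose columns are the frame's x, y, z axes.
In Python, from station import r gives the robot as it stands.
- The arm moves only by the tool steer_hand, called after "Call:" as a command line: name --argument value ..., lists and objects as JSON in quotes. Schema: {"type":"object","properties":{"moves":{"type":"array","items":{"type":"number"},"minItems":7,"maxItems":56},"only":{"type":"string"},"quiet":{"type":"boolean"},"lines":{"type":"string"}},"required":["moves"],"additionalProperties":false}. moves is one flat list of numbers that holds 1 to 8 rows one after another, with no inner brackets; each row has 7 numbers: the opening from 0.0 (shut) to 1.0 (fully open), then dx, dy, dz in shares of 0.4 m (1.0 is 0.4 m), then a rotation vector rx, ry, rz in shares of 90 degrees (1.0 is 90 degrees); each row is the pose to reach, as a shift and turn from the pose commanded when the call began, along the tool's axes at that moment; what a row does not reach only later rows make up. A row lasts 1/10 s, in which the tool goes at most 0.05 m and 8.59 degrees, less where a joint would pass 70% of its speed; a pose out of reach is approached as far as the arm can. The fingers move at their own pace and stop on an object; the grip force is fixed at half the most. Time passes only in rows, so rows that do not move let the fingers close. The tool returns the time, the measured TCP pose, the force, the opening and the grip force at its end. only (a regular expression) keeps the lines of the reply that match it, lines (a string "A,B") keeps lines A to B, and quiet returns only ok. A shift or turn number past 1, either way, is cut back to 1. Input that does not fit is refused with a message, and nothing moves.
- r.sense(): the state, without advancing time (a new reading comes with each control period).
- r.capture(name): name is "scene" or "top" or "wrist"; returns a dict with "pixels" (384x512x3 uint8, red, green, blue), "z_map" (384x512 float32, m along the optical axis (not along the pixel's ray), 0 where there is no reading), "K" (3x3 intrinsics, pixels), "world_from_camera" (4x4, takes a point from camera to world coordinates). Camera axes: x right, y up, looking along -z (the intrinsics and any distortion apply to the point x, -y, -z); pixel columns grow to the right and rows downward; lengths in m; the calibration is good to about 2 mm. A picture is of the moment at which its call begins.
- r.finish_job(): hands the job in; it is judged then, once.
The state is a dict: "time_s": time; "joints": joint angles; "joint_velocities": joint speeds; "effort": joint torques, N m; "tcp_pos": TCP position; "ee_rot": TCP orientation; "wrist_force": force on the tool from outside, world axes, zero at the start; "moment": the same for the moment, N m; "gripper_width": opening from 0.0 (shut) to 1.0 (fully open); "gripper_force": force on a finger pad.
Only numpy, scipy, OpenCV 4.12 (cv2) and the standard library are available. Lean on these libraries where they do the work, as an engineer would, in place of code of your own. Each camera call takes 0.05 s, during which the arm holds its last target. There are 200 camera calls.

## Working session

There is one attempt and no reset: what is moved stays moved. The work goes in short steps, Python scripts to look and compute and a tool call to move; the robot and the scene stay as the last step left them, time stands still between calls to the robot, and variables do not carry over. Pictures are saved under pics/ and viewed, at most 10 in all, crops included, and the job is handed in when it is done.

```bash
ls; mkdir -p pics
```

Create h.py:
```python
import numpy as np, cv2
from station import r
def cap(n):
    c=r.capture(n); return c
def pts(c):
    K=c["K"];z=c["z_map"];h,w=z.shape
    u,v=np.meshgrid(np.arange(w),np.arange(h))
    x=(u-K[0,2])/K[0,0]*z;y=(v-K[1,2])/K[1,1]*z
    P=np.stack([x,-y,-z],-1)
    T=c["world_from_camera"]
    W=P@T[:3,:3].T+T[:3,3]; W[z==0]=np.nan
    return W
```

Run:
```python
from h import *
s=r.sense(); print({k:np.round(v,3).tolist() for k,v in s.items()})
ims=[]
for n in("scene","top"):
    c=cap(n); np.savez(f"{n}0.npz",**{k:c[k] for k in c if k in("pixels","z_map","K","world_from_camera")})
    print(n,c["K"].round(1).tolist(),c["world_from_camera"].round(3).tolist(),c.keys())
    cv2.imwrite(f"pics/{n}0.png",c["pixels"][...,::-1])
```

```text
pics
station.py
{'time_s': 0.0, 'joints': [82.368, 22.092, 0.381, -0.029, -68.411, -14.816], 'joint_velocities': [0.085, 0.046, -0.075, -0.025, -0.063, -0.002], 'effort': [-0.001, -39.067, 18.74, 4.22, 0.011, -0.0], 'tcp_pos': [0.238, 0.577, 0.221], 'ee_rot': [[0.924, -0.382, -0.001], [-0.382, -0.924, -0.002], [0.0, 0.002, -1.0]], 'wrist_force': [0.473, 0.054, -0.338], 'moment': [0.045, -0.027, -0.015], 'gripper_force': 0.0, 'gripper_width': 0.995}
scene [[404.3, 0.0, 256.5], [0.0, 404.3, 190.9], [0.0, 0.0, 1.0]] [[0.624, 0.389, -0.677, -0.346], [-0.781, 0.303, -0.546, -0.58], [-0.007, 0.87, 0.493, 0.733], [0.0, 0.0, 0.0, 1.0]] dict_keys(['pixels', 'z_map', 'K', 'world_from_camera'])
top [[382.0, 0.0, 260.0], [0.0, 382.0, 192.0], [0.0, 0.0, 1.0]] [[0.012, 0.995, -0.097, 0.358], [-1.0, 0.013, 0.008, 0.096], [0.009, 0.097, 0.995, 1.333], [0.0, 0.0, 0.0, 1.0]] dict_keys(['pixels', 'z_map', 'K', 'world_from_camera'])
```

View pics/scene0.png

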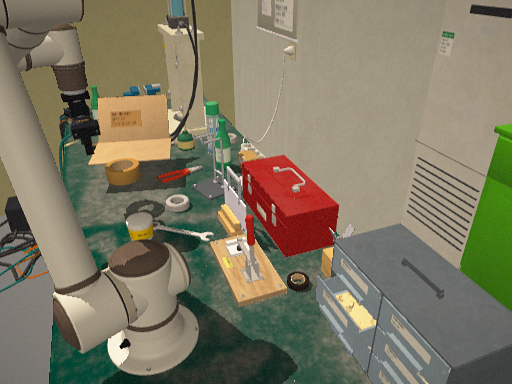

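View pics/top0.png

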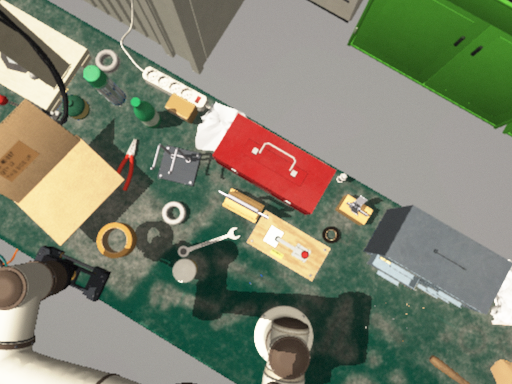

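The scene picture shows the board in its block at about (233,205), in front of the red toolbox, and the stand behind it at about (210,185). In the top view, the stand is at (178,165), the board and block at (242,205), and the clip on its rail block at (356,207).

Run:
```python
from h import *
c=dict(np.load("top0.npz")); W=pts(c); im=c["pixels"]
def crop(u0,u1,v0,v1,k): return cv2.resize(im[v0:v1,u0:u1,::-1],None,fx=k,fy=k,interpolation=cv2.INTER_CUBIC)
a=crop(145,275,135,225,5); b=crop(325,385,180,235,5)
out=np.zeros((450+275,650,3),np.uint8); 
cv2.imwrite("pics/c1.png",a)
s=dict(np.load("scene0.npz")); 
b=cv2.resize(b,(300,275)); e=cv2.resize(s["pixels"][160:280,185:345,::-1],None,fx=3,fy=3); 
o=np.zeros((360,780,3),np.uint8);o[:275,:300]=b;o[:,300:]=e;cv2.imwrite("pics/c2.png",o)
np.set_printoptions(linewidth=250,suppress=True)
print((W[150:190:2,150:204:2,2]*1000).round())
print((W[184:226:2,214:276:2,2]*1000).round())
print((W[186:230:2,334:380:2,2]*1000).round())
for v,u in((165,178),(205,242),(207,356),(180,200)): print(W[v,u])
```

```text
[[  0.  -3.   0. 203. 205.   7.   6.  11. 120.   4.   9.   3.   8. 206. 184. 166.   4.  11.  12.  12.   8.   6.   2.   8.   5.   4.   7.]
 [  3.   0.  -1. 209.   7.   1.   3.  12.  13.  91.  68.  11. 208. 206.   7. 156. 134.   8.   5.   9.   5.   9.   7.   7.   6.  -1.   5.]
 [  4.   2.  -2. 209.   4.   0.   6.   8.  18.   6.  64.  62. 210.  69.  64.   7. 125.  94.  10.   9.   9.   8.  12.   9.   9.   7.   4.]
 [  5.   2. 202. 204.   3.  -1.   2.   6.   7.   8.   7.  25. 206.   8.  58.  67.  68.  89.  58.   8.   9.  10.   7.   3.   7.   4.  -0.]
 [  5.   1. 204. 204.   2.   2.   6.   9.   7.  11.   9.  16. 207.   6.   9.  11.   9.  12.  57.  16.   9.   9.   5.  13.   8.   1.   6.]
 [  1.   3. 205.  -2.   0.   5.  11.   6.  10.  14.   5. 205. 205.   9.  15.   9.  13.   9.  12.  12.  10.   6.   5.   9.   5.   3.   1.]
 [  3.   4. 205.   5.   9.   4.  13.   4.   9.   5.  15. 206.  11.   6.   8.  10.   8.  13.   9.  10.   9.  11.  13.  10.   5.   2.  -2.]
 [ -1. 202. 206.   1.   3.  10.  12.  12.   5.  12.   6. 205.   7.  10.   4.  15.   9.  12.  11.   6.   4.   9.   6.   7.   5.   3.   
[... 7525 characters left out ...]
    0.    4.    4.    2.    4.    4.   -0.    1.   nan    1.   21.   50.   66.   69.   69.    1.    1.    2.   -4.   -3.    2.    1.]
 [   1.   -3.    3.   -5.   -1.    2.    2.    1.   -1.    3.    7.    2.   14.   34.   56.    4.    1.    4.    1.    1.    2.   -0.   10.]
 [  nan    0.   -6.    1.   -3.   -3.    1.    2.   -2.    2.    1.   -1.   -1.   -1.    3.    2.    3.    6.   -5.    0.    4.    1.   21.]
 [  18.    2.    5.    3.   -0.    1.   -1.   -1.    5.   -0.    4.    5.    4.    2.    0.    3.    6.    6.    0.   -1.    2.   17.   33.]]
[0.57863252 0.37357861 0.00711265]
[0.4385746  0.1455521  0.04582335]
[ 0.43235724 -0.2219357   0.11448737]
[0.52697163 0.29551938 0.00461836]
```

View pics/c1.png

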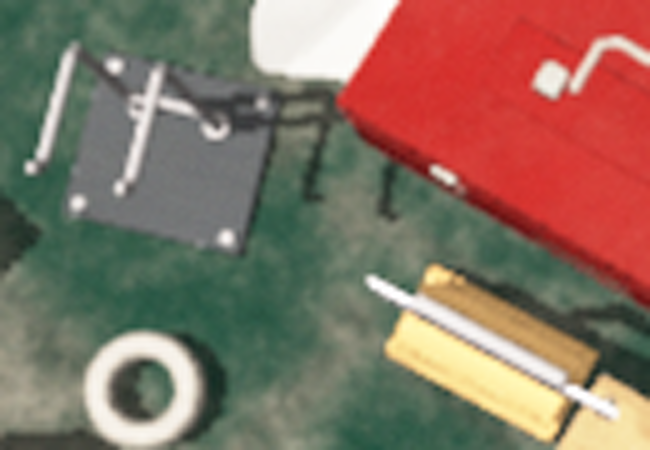

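View pics/c2.png

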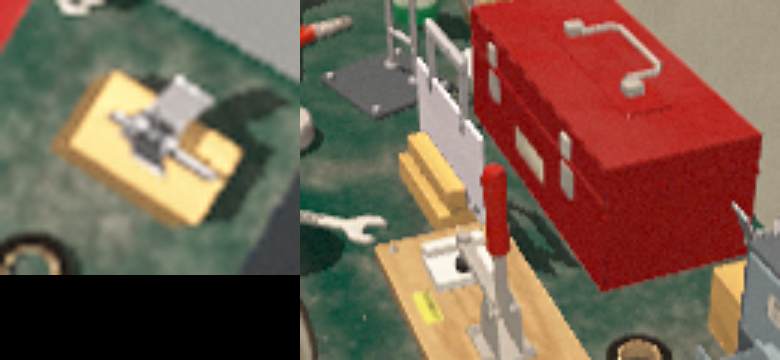

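The crops show these features:
- **Stand (c1):** the prongs run from (72,50) to (35,168) and from (158,70) to (122,188), with the tips toward the robot.
- **Board (c1):** the bar runs from about (420,300) to (565,380).
- **Clip (c2):** it sits mid-strip at (155,125), and the strip runs from (110,115) to (215,178).

Next I fit the poses from the depth masks.

Add to h.py:
```python
def roi(W,u0,u1,v0,v1,z0,z1):
    P=W[v0:v1,u0:u1].reshape(-1,3); return P[(P[:,2]>z0)&(P[:,2]<z1)]
def line(P):
    m=P.mean(0); vx,vy,x,y=cv2.fitLine(P[:,:2].astype(np.float32),cv2.DIST_HUBER,0,.01,.01).ravel()
    d=np.array([vx,vy])*(1 if vy>0 else -1); t=(P[:,:2]-[x,y])@d; o=(P[:,:2]-[x,y])@[-d[1],d[0]]
    lo,hi=np.percentile(t,[1,99]); return dict(mid=np.r_[np.array([x,y])+d*(lo+hi)/2,np.median(P[:,2])].round(4),len=round(hi-lo,4),ang=round(np.degrees(np.arctan2(d[1],d[0])),2),sd=o.std().round(4),ends=(np.array([x,y])+np.outer([lo,hi],d)).round(4).tolist(),n=len(P))
def go(pos,R,sub=None):
    """shift and rotvec in tool axes from the measured pose"""
    from scipy.spatial.transform import Rotation as Ro
    s=r.sense();A=np.array(s["ee_rot"]);d=A.T@(np.array(pos)-s["tcp_pos"]);w=Ro.from_matrix(A.T@R).as_rotvec(degrees=True)
    print("shift",d.round(4),"rot",w.round(2),"|",np.linalg.norm(d).round(3))
def down(yaw):  # tool down, tool y at world angle yaw (deg)
    a=np.radians(yaw);y=np.array([np.cos(a),np.sin(a),0]);z=np.array([0,0,-1.]);return np.stack([np.cross(y,z),y,z],1)
```

Run:
```python
from h import *
c=dict(np.load("top0.npz")); W=pts(c)
print("bar",line(roi(W,215,265,185,215,.183,.205)))
print("edge",line(roi(W,214,228,186,200,.122,.140)),line(roi(W,254,270,208,222,.122,.140)))
print("blocktop",line(roi(W,215,265,185,222,.045,.062)))
print("prong a",line(roi(W,145,161,135,180,.195,.23)))
print("prong b",line(roi(W,166,182,135,180,.195,.23)))
print("strip",line(roi(W,340,372,195,218,.088,.098)))
P=roi(W,335,378,190,225,.12,.165); print("clip hi",P.mean(0),line(P))
P=roi(W,335,378,190,225,.145,.165)
k=P[:,0]>0.43; print(P[k].mean(0),k.sum(),P[~k].mean(0),(~k).sum())
print("railblk",line(roi(W,330,380,190,235,.063,.077)))
P=roi(W,335,378,190,225,.063,.077);print(cv2.minAreaRect(P[:,:2].astype(np.float32)*1000))
P=roi(W,170,205,140,190,.003,.02)
P=roi(W,365,420,200,300,.03,.4);print("cab z",np.percentile(P[:,2],[50,95,99]))
P=roi(W,0,130,90,250,.03,.6);print("box z",np.percentile(P[:,2],[50,95,99]))
# same from scene cam
c=dict(np.load("scene0.npz")); S=pts(c)
def near(x,y,rad,z0,z1):
    P=S.reshape(-1,3);k=(np.hypot(P[:,0]-x,P[:,1]-y)<rad)&(P[:,2]>z0)&(P[:,2]<z1);return P[k]
print("sc bar",line(near(.46,.14,.09,.183,.205)))
print("sc prongs");P=near(.58,.39,.1,.195,.23);print(P.mean(0),len(P))
```

```text
bar {'mid': array([0.4382, 0.1402, 0.1942]), 'len': np.float64(0.0995), 'ang': np.float32(62.23), 'sd': np.float64(0.0029), 'ends': [[0.415, 0.0962], [0.4614, 0.1843]], 'n': 117}
edge {'mid': array([0.4723, 0.2054, 0.1315]), 'len': np.float64(0.0291), 'ang': np.float32(61.11), 'sd': np.float64(0.0016), 'ends': [[0.4652, 0.1927], [0.4793, 0.2181]], 'n': 17} {'mid': array([0.4076, 0.0819, 0.1297]), 'len': np.float64(0.0431), 'ang': np.float32(64.51), 'sd': np.float64(0.0017), 'ends': [[0.3983, 0.0625], [0.4168, 0.1014]], 'n': 22}
blocktop {'mid': array([0.4356, 0.1477, 0.0544]), 'len': np.float64(0.1175), 'ang': np.float32(66.05), 'sd': np.float64(0.0197), 'ends': [[0.4117, 0.094], [0.4594, 0.2014]], 'n': 382}
prong a {'mid': array([0.5725, 0.3994, 0.2056]), 'len': np.float64(0.0824), 'ang': np.float32(166.95), 'sd': np.float64(0.0024), 'ends': [[0.6126, 0.3901], [0.5323, 0.4087]], 'n': 80}
prong b {'mid': array([0.5602, 0.3468, 0.206 ]), 'len': np.float64(0.0839), 'ang': np.float32(167.6), 'sd': np.float64(0.0023), 'ends': [[0.6012, 0.3378], [0.5193, 0.3558]], 'n': 78}
strip {'mid': a
[... 383 characters left out ...]
3]], 'n': 93}
[ 0.45932346 -0.23420138  0.1506322 ] 18 [ 0.41606185 -0.20410211  0.15067549] 14
railblk {'mid': array([ 0.4073, -0.251 ,  0.07  ]), 'len': np.float64(0.1568), 'ang': np.float32(55.03), 'sd': np.float64(0.0188), 'ends': [[0.3623, -0.3153], [0.4522, -0.1867]], 'n': 398}
((429.5028381347656, -231.16122436523438), (100.5179443359375, 60.758262634277344), 56.881248474121094)
cab z [0.18901412 0.22821336 0.229702  ]
box z [0.10869511 0.22879591 0.25093022]
sc bar {'mid': array([0.4321, 0.1374, 0.1939]), 'len': np.float64(0.1053), 'ang': np.float32(62.84), 'sd': np.float64(0.0028), 'ends': [[0.408, 0.0906], [0.4561, 0.1843]], 'n': 94}
sc prongs
[0.55805576 0.36942708 0.20668674] 117
```

Run:
```python
from h import *
c=dict(np.load("top0.npz")); W=pts(c)
P=W.reshape(-1,3);P=P[(P[:,2]>.17)&(P[:,2]<.4)&(P[:,0]>.2)&(P[:,1]<-.1)]
a=np.radians(57);d=P[:,:2]-[.4377,-.2192];al=d@[np.cos(a),np.sin(a)];ac=d@[np.cos(a-np.pi/2),np.sin(a-np.pi/2)]
i=np.argsort(np.hypot(al,ac))[:5];print("cab along strip",al[i].round(3),"across",ac[i].round(3),P[i,2].round(3)); print(P[P[:,1]<-.2].min(0))
go([.438,.140,.30],down(152.3))
```

```text
cab along strip [-0.118 -0.119 -0.12  -0.119 -0.118] across [ 0.019 -0.004  0.003  0.014  0.02 ] [0.22  0.194 0.182 0.194 0.211]
[ 0.20000405 -0.63948297  0.17002782]
shift [ 0.3514  0.3279 -0.0778] rot [ 8.000e-02 -1.000e-01  9.524e+01] | 0.487
```

Units first: shifts go in shares of 0.4 m and turns go in shares of 90 degrees. So 0.25 m / 0.4 = 0.625, -0.078 m / 0.4 = -0.195, 64 degrees / 90 = 0.7111.

Call:
steer_hand --moves '[1, 0.075, 0.07, -0.075, 0, 0, 0.0889, 1, 0.1625, 0.15, -0.15, 0, 0, 0.1778, 1, 0.25, 0.225, -0.195, 0, 0, 0.2667, 1, 0.325, 0.3, -0.195, 0, 0, 0.3556, 1, 0.4, 0.375, -0.195, 0, 0, 0.4444, 1, 0.475, 0.445, -0.195, 0, 0, 0.5333, 1, 0.55, 0.515, -0.195, 0, 0, 0.6222, 1, 0.625, 0.585, -0.195, 0, 0, 0.7111]'

```text
time_s: 0.9
tcp_pos: [0.3804, 0.2641, 0.3004]
ee_rot: [[0.057, -0.998, -0.0], [-0.998, -0.057, -0.0], [0.0, 0.0, -1.0]]
wrist_force: [1.1, -0.1, 0.6]
gripper_width: 0.998
gripper_force: 0.0
```

```bash
python3 -c "
from h import *
go([.438,.140,.30],down(152.3))"
```

```text
shift [ 0.1271 -0.0505  0.0004] rot [ 2.000e-02 -1.000e-02  3.094e+01] | 0.137
```

To row units: 0.127 m / 0.4 = 0.3175, 0.09 m / 0.4 = 0.225, 31 degrees / 90 = 0.3444.

Call:
steer_hand --moves '[1, 0.075, -0.03, 0, 0, 0, 0.0889, 1, 0.15, -0.06, 0, 0, 0, 0.1778, 1, 0.225, -0.09, 0, 0, 0, 0.2667, 1, 0.3175, -0.1263, 0, 0, 0, 0.3444, 1, 0.3175, -0.1263, 0, 0, 0, 0.3444, 1, 0.3175, -0.1263, 0, 0, 0, 0.3444]'

```text
time_s: 1.5
tcp_pos: [0.4386, 0.1415, 0.3002]
ee_rot: [[-0.462, -0.887, -0.001], [-0.887, 0.462, -0.0], [0.0, 0.001, -1.0]]
wrist_force: [0.2, 1.3, 0.3]
gripper_width: 1.001
gripper_force: 0.0
```

Run:
```python
from h import *
c=cap("wrist"); W=pts(c); cv2.imwrite("pics/w1.png",c["pixels"][...,::-1])
s=r.sense();print(np.array(s["joints"]).round(1))
P=W.reshape(-1,3);P=P[(np.hypot(P[:,0]-.438,P[:,1]-.14)<.08)&(P[:,2]>.183)&(P[:,2]<.205)];print(line(P))
go([.438,.140,.169],down(152.3))
```

```text
[ 38.2   2.8 -13.5  -0.  -73.8 -65.7]
{'mid': array([0.4352, 0.1353, 0.1935]), 'len': np.float64(0.1004), 'ang': np.float32(62.18), 'sd': np.float64(0.0028), 'ends': [[0.4118, 0.0909], [0.4586, 0.1797]], 'n': 1052}
shift [ 0.0021 -0.0007  0.1313] rot [ 0.03 -0.02  0.25] | 0.131
```

View pics/w1.png

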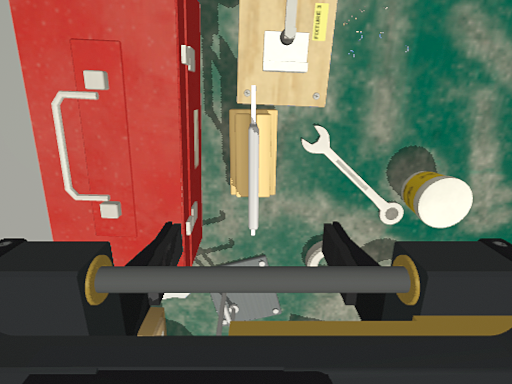

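The wrist view shows the bar upright at (253,175), clear of the toolbox. Its position across the fingers agrees with the top view, so I go down and grip.

To row units: 0.1315 m / 0.4 = 0.3288, 0.11 m / 0.4 = 0.275, 0.25 degrees / 90 = 0.0028.

Call:
steer_hand --moves '[1, 0.0125, -0.0013, 0.1, 0, 0, 0.0028, 1, 0.0125, -0.0013, 0.2, 0, 0, 0.0028, 1, 0.0125, -0.0013, 0.275, 0, 0, 0.0028, 1, 0.0125, -0.0013, 0.3288, 0, 0, 0.0028, 1, 0.0125, -0.0013, 0.3288, 0, 0, 0.0028, 0.5, 0.0125, -0.0013, 0.3288, 0, 0, 0.0028, 0, 0.0125, -0.0013, 0.3288, 0, 0, 0.0028, 0, 0.0125, -0.0013, 0.3288, 0, 0, 0.0028]'

```text
time_s: 2.35
tcp_pos: [0.4374, 0.1384, 0.1705]
ee_rot: [[-0.464, -0.886, 0.003], [-0.886, 0.464, 0.002], [-0.003, -0.001, -1.0]]
wrist_force: [0.5, -0.4, 0.7]
gripper_width: 0.808
gripper_force: 0.0
```

Call:
steer_hand --moves '[0, 0, 0, 0, 0, 0, 0, 0, 0, 0, 0, 0, 0, 0, 0, 0, 0, 0, 0, 0, 0, 0, 0, 0, 0, 0, 0, 0]'

```text
time_s: 2.75
tcp_pos: [0.4368, 0.1376, 0.1692]
ee_rot: [[-0.465, -0.885, 0.0], [-0.885, 0.465, 0.0], [-0.0, -0.0, -1.0]]
wrist_force: [-0.0, 0.3, -0.6]
gripper_width: 0.449
gripper_force: 0.0
```

Call:
steer_hand --moves '[0, 0, 0, 0, 0, 0, 0, 0, 0, 0, 0, 0, 0, 0, 0, 0, 0, 0, 0, 0, 0, 0, 0, 0, 0, 0, 0, 0, 0, 0, 0, 0, 0, 0, 0, 0, 0, 0, 0, 0, 0, 0]'

```text
time_s: 3.35
tcp_pos: [0.4367, 0.1376, 0.169]
ee_rot: [[-0.465, -0.885, -0.0], [-0.885, 0.465, -0.0], [0.0, 0.0, -1.0]]
wrist_force: [0.0, -0.0, 0.3]
gripper_width: 0.113
gripper_force: 30.0
```

Run:
```python
from h import *
c=dict(np.load("top0.npz")); W=pts(c).reshape(-1,3)
S=pts(dict(np.load("scene0.npz"))).reshape(-1,3)
a=np.radians(-12.7);X=np.array([np.cos(a),np.sin(a)]);Y=np.array([-X[1],X[0]])
for Q in(W,S):
    d=Q[:,:2]-[.5664,.3731];x=d@X;y=d@Y
    k=(x>-.13)&(x<.07)&(abs(y)<.13)&(Q[:,2]>.05)&(Q[:,2]<.35)
    H,_,_=np.histogram2d(x[k],y[k],bins=[np.arange(-.13,.08,.02),np.arange(-.13,.14,.02)]);print(H.astype(int))
A=[.4835,.3918,.2295]
go(A,down(167.3));
```

```text
[[ 0  0  0  0  0  0  0  0  0  0  0  0  0]
 [ 0  0  0  0  0  0  0  0  0  0  0  0  0]
 [ 0  0  0  0  0  0  0  0  0  0  0  0  0]
 [ 0  0  0  0  0  0  0  0  0  0  0  0  0]
 [ 0  0  0  0  0 14  0 12  1  0  0  0  0]
 [ 0  0  0  0  0 19  0 16  3  0  0  0  0]
 [ 0  0  0  0  0 16  0 15  4  0  0  0  0]
 [ 0  0  0  0  0 18  0 16  2  0  0  0  0]
 [ 1  0  0  0  2 49 11 48  3  0  0  0  0]
 [15  0  0  0  0  0  0  0  0  0  0  0  0]]
[[ 0  0  0  0  0  0  0  0  0  0  0  0  0]
 [ 0  0  0  0  0  0  0  0  0  0  0  0  0]
 [ 0  0  0  0  0  0  0  0  0  0  0  0  0]
 [ 0  0  0  0  0  0  0  0  0  0  0  0  0]
 [ 0  0  0  0 12  5  0 17  0  0  0  0  0]
 [ 0  0  0  0  8  4  0 10  0  0  0  0  0]
 [ 0  0  0  0 11  2  0 10  0  0  0  0  0]
 [ 0  0  0  0 12  1  0 13  0  0  0  0  0]
 [ 0  0  0  0 60 36  7 80  1  0  0  0  0]
 [ 7  0  0  0  0  0  0  0  0  0  0  0  0]]
shift [-0.2468  0.0767 -0.0605] rot [ 1.0e-02 -0.0e+00 -1.5e+01] | 0.265
```

To row units: -0.06 m / 0.4 = -0.15, -0.045 m / 0.4 = -0.1125.

Call:
steer_hand --moves '[0, 0, 0, -0.025, 0, 0, 0, 0, 0, 0, -0.0625, 0, 0, 0, 0, 0, 0, -0.1125, 0, 0, 0, 0, 0, 0, -0.15, 0, 0, 0, 0, 0, 0, -0.15, 0, 0, 0]'

```text
time_s: 3.85
tcp_pos: [0.4379, 0.1383, 0.2314]
ee_rot: [[-0.465, -0.886, 0.004], [-0.886, 0.465, 0.003], [-0.004, -0.003, -1.0]]
wrist_force: [-0.0, -0.5, -1.8]
gripper_width: 0.11
gripper_force: 30.0
```

To row units: -0.246 m / 0.4 = -0.615, -0.225 m / 0.4 = -0.5625, -15 degrees / 90 = -0.1667.

Call:
steer_hand --moves '[0, -0.075, 0.0225, 0, 0, 0, -0.0222, 0, -0.175, 0.0525, 0, 0, 0, -0.0444, 0, -0.275, 0.0825, 0, 0, 0, -0.0778, 0, -0.375, 0.115, 0, 0, 0, -0.1111, 0, -0.475, 0.145, 0, 0, 0, -0.1444, 0, -0.5625, 0.175, 0, 0, 0, -0.1667, 0, -0.615, 0.1925, 0, 0, 0, -0.1667, 0, -0.615, 0.1925, 0, 0, 0, -0.1667]'

```text
time_s: 4.65
tcp_pos: [0.4826, 0.3936, 0.2265]
ee_rot: [[-0.218, -0.976, -0.002], [-0.976, 0.218, -0.002], [0.002, 0.002, -1.0]]
wrist_force: [-1.5, -1.0, -3.4]
gripper_width: 0.114
gripper_force: 30.0
```

Call:
steer_hand --moves '[0, 0, 0, 0, 0, 0, 0, 0, 0, 0, 0, 0, 0, 0, 0, 0, 0, 0, 0, 0, 0]'

```text
time_s: 4.95
tcp_pos: [0.4828, 0.3901, 0.2291]
ee_rot: [[-0.221, -0.975, -0.0], [-0.975, 0.221, -0.0], [0.0, 0.0, -1.0]]
wrist_force: [-0.7, -1.5, -1.9]
gripper_width: 0.113
gripper_force: 30.0
```

Run:
```python
from h import *
c=cap("wrist"); cv2.imwrite("pics/w2.png",c["pixels"][...,::-1])
W=pts(c).reshape(-1,3)
a=np.radians(-12.7);X=np.array([np.cos(a),np.sin(a)]);Y=np.array([-X[1],X[0]])
d=W[:,:2]-[.5664,.3731];x=d@X;y=d@Y
for nm,s in(("+",1),("-",-1)):
    k=(abs(y-s*.027)<.02)&(x>-.06)&(x<.06)&(W[:,2]>.197)&(W[:,2]<.23)
    if k.sum()>10: print(nm,line(W[k]),np.median(y[k]))
c=cap("top");W=pts(c).reshape(-1,3)
s=r.sense();g=np.array(s["tcp_pos"]);d=W[:,:2]-g[:2];k=(np.abs(d@X)<.02)&(abs(d@Y)<.1)
P=W[k&(W[:,2]<.22)&(W[:,2]>.15)];print("plate edge",line(P) if len(P)>10 else len(P)); 
go([.5664,.3731,.2295],down(167.3))
```

```text
+ {'mid': array([0.5916, 0.3901, 0.205 ]), 'len': np.float64(0.0355), 'ang': np.float32(166.57), 'sd': np.float64(0.0018), 'ends': [[0.6088, 0.386], [0.5743, 0.3942]], 'n': 497} 0.02204434324015047
- {'mid': array([0.5563, 0.3442, 0.2055]), 'len': np.float64(0.0813), 'ang': np.float32(167.52), 'sd': np.float64(0.0023), 'ends': [[0.596, 0.3354], [0.5166, 0.353]], 'n': 1457} -0.03075864343338056
plate edge {'mid': array([0.4741, 0.3476, 0.1894]), 'len': np.float64(0.0901), 'ang': np.float32(78.58), 'sd': np.float64(0.0016), 'ends': [[0.4652, 0.3035], [0.483, 0.3918]], 'n': 53}
shift [-0.0015 -0.0852 -0.    ] rot [-0.01  0.02 -0.04] | 0.085
```

View pics/w2.png

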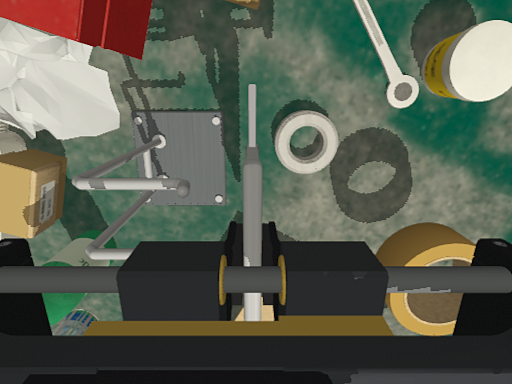

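The wrist view shows the board hanging at column 252, in front of the tips at (183,188), and level with them. I lower it 5 mm to clear the prongs above and below, then slide in.

To row units: -0.085 m / 0.4 = -0.2125, 0.005 m / 0.4 = 0.0125.

Call:
steer_hand --moves '[0, 0, 0, 0.0125, 0, 0, 0, 0, 0, -0.05, 0.0125, 0, 0, 0, 0, 0.0025, -0.1, 0.0125, 0, 0, 0, 0, 0.0025, -0.15, 0.0125, 0, 0, 0, 0, 0.0025, -0.1925, 0.0125, 0, 0, 0, 0, 0.0025, -0.2125, 0.0125, 0, 0, 0, 0, 0.0025, -0.2125, 0.0125, 0, 0, 0, 0, 0.0025, -0.2125, 0.0125, 0, 0, 0]'

```text
time_s: 5.85
tcp_pos: [0.5651, 0.3714, 0.2238]
ee_rot: [[-0.22, -0.976, -0.001], [-0.976, 0.22, -0.0], [0.0, 0.001, -1.0]]
wrist_force: [-0.3, 0.4, -1.8]
gripper_width: 0.112
gripper_force: 30.0
```

Call:
steer_hand --moves '[0, 0, 0, 0.03, 0, 0, 0, 0, 0, 0, 0.0575, 0, 0, 0, 0, 0, 0, 0.065, 0, 0, 0, 0, 0, 0, 0.065, 0, 0, 0, 0, 0, 0, 0.065, 0, 0, 0]'

```text
time_s: 6.35
tcp_pos: [0.5657, 0.3717, 0.1981]
ee_rot: [[-0.219, -0.976, 0.0], [-0.976, 0.219, -0.0], [0.0, -0.0, -1.0]]
wrist_force: [-0.8, 0.4, -2.0]
gripper_width: 0.109
gripper_force: 30.0
```

To row units: 0.003 m / 0.4 = 0.0075, 0.0015 m / 0.4 = 0.0038.

Call:
steer_hand --moves '[0, 0, 0, 0.0038, 0, 0, 0, 0, 0, 0, 0.0075, 0, 0, 0, 0, 0, 0, 0.0075, 0, 0, 0]'

```text
time_s: 6.65
tcp_pos: [0.5658, 0.3717, 0.1953]
ee_rot: [[-0.22, -0.976, 0.001], [-0.976, 0.22, 0.0], [-0.001, -0.0, -1.0]]
wrist_force: [-0.2, 0.9, -1.9]
gripper_width: 0.115
gripper_force: 30.0
```

Call:
steer_hand --moves '[0, 0, 0, 0.0025, 0, 0, 0, 0, 0, 0, 0.0025, 0, 0, 0]'

```text
time_s: 6.85
tcp_pos: [0.5659, 0.3717, 0.195]
ee_rot: [[-0.22, -0.976, 0.001], [-0.976, 0.22, 0.001], [-0.001, -0.001, -1.0]]
wrist_force: [-1.1, -0.9, 0.7]
gripper_width: 0.109
gripper_force: 30.0
```

Run:
```python
from h import *
c=cap("wrist"); cv2.imwrite("pics/w3.png",c["pixels"][...,::-1])
c=cap("scene"); cv2.imwrite("pics/s3.png",c["pixels"][...,::-1])
```

```text
(no output)
```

View pics/w3.png

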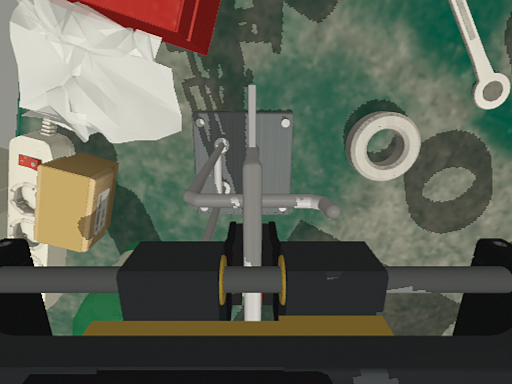

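The wrist view shows the bar resting across the prongs at (250,200), behind the tip at (330,210), and the force has gone off the wrist. I let go and retreat upward.

Call:
steer_hand --moves '[0.3, 0, 0, 0, 0, 0, 0, 0.6, 0, 0, 0, 0, 0, 0, 0.6, 0, 0, 0, 0, 0, 0, 0.6, 0, 0, 0, 0, 0, 0, 0.6, 0, 0, 0, 0, 0, 0, 0.6, 0, 0, 0, 0, 0, 0]'

```text
time_s: 7.55
tcp_pos: [0.5656, 0.3715, 0.194]
ee_rot: [[-0.22, -0.976, -0.0], [-0.976, 0.22, -0.0], [0.0, 0.0, -1.0]]
wrist_force: [-0.1, 0.1, 0.1]
gripper_width: 0.554
gripper_force: 0.0
```

Call:
steer_hand --moves '[0.6, 0, 0, -0.05, 0, 0, 0, 0.6, 0, 0, -0.125, 0, 0, 0, 0.6, 0, 0, -0.2125, 0, 0, 0, 0.8, 0, 0, -0.3, 0, 0, 0, 1, 0, 0, -0.325, 0, 0, 0]'

```text
time_s: 8.05
tcp_pos: [0.567, 0.3721, 0.3294]
ee_rot: [[-0.22, -0.976, 0.007], [-0.976, 0.22, 0.005], [-0.006, -0.006, -1.0]]
wrist_force: [0.3, -0.4, 0.5]
gripper_width: 0.708
gripper_force: 0.0
```

Run:
```python
from h import *
for n in("top","scene","wrist"):
    c=cap(n); cv2.imwrite(f"pics/{n}4.png",c["pixels"][...,::-1]);W=pts(c).reshape(-1,3)
    a=np.radians(-12.7);X=np.array([np.cos(a),np.sin(a)]);Y=np.array([-X[1],X[0]])
    d=W[:,:2]-[.566,.3715];x=d@X;y=d@Y;k=(abs(x)<.03)
    for nm,z0,z1,y0 in(("bar",.212,.232,.06),("edge",.14,.165,.1)):
        P=W[k&(abs(y)<y0)&(W[:,2]>z0)&(W[:,2]<z1)&((abs(y)>.05)|(z0>.2))]
        if len(P)>15: print(n,nm,line(P))
go([.4377,-.2192,.28],down(180-32.9))
```

```text
top bar {'mid': array([0.5668, 0.3687, 0.2193]), 'len': np.float64(0.093), 'ang': np.float32(77.38), 'sd': np.float64(0.0031), 'ends': [[0.5567, 0.3233], [0.577, 0.414]], 'n': 109}
top edge {'mid': array([0.5676, 0.3728, 0.1558]), 'len': np.float64(0.1781), 'ang': np.float32(77.09), 'sd': np.float64(0.0016), 'ends': [[0.5477, 0.286], [0.5875, 0.4596]], 'n': 38}
scene bar {'mid': array([0.5625, 0.3696, 0.219 ]), 'len': np.float64(0.102), 'ang': np.float32(76.7), 'sd': np.float64(0.0031), 'ends': [[0.5508, 0.3199], [0.5743, 0.4192]], 'n': 73}
scene edge {'mid': array([0.5648, 0.3707, 0.1514]), 'len': np.float64(0.1813), 'ang': np.float32(77.41), 'sd': np.float64(0.0016), 'ends': [[0.5451, 0.2823], [0.5846, 0.4592]], 'n': 72}
wrist bar {'mid': array([0.566 , 0.3688, 0.2196]), 'len': np.float64(0.0999), 'ang': np.float32(77.26), 'sd': np.float64(0.0029), 'ends': [[0.555, 0.32], [0.577, 0.4175]], 'n': 1055}
wrist edge {'mid': array([0.5661, 0.3696, 0.1558]), 'len': np.float64(0.1777), 'ang': np.float32(77.52), 'sd': np.float64(0.0016), 'ends': [[0.5469, 0.2828], [0.5853, 0.4564]], 'n': 219}
shift [ 0.6045 -0.0054  0.0434] rot [ 0.04  0.03 20.2 ] | 0.606
```

The board hangs as it should: top edge at z 0.156 and bar top at 0.220, matching the prongs at 0.206. On to the clip.

To row units: 0.34 m / 0.4 = 0.85, 0.295 m / 0.4 = 0.7375, 18 degrees / 90 = 0.2.

Call:
steer_hand --moves '[1, 0.075, 0, 0, 0, 0, 0.0111, 1, 0.175, 0, 0, 0, 0, 0.0333, 1, 0.2875, -0.0025, 0, 0, 0, 0.0556, 1, 0.4, -0.0025, 0, 0, 0, 0.0889, 1, 0.5125, -0.005, 0, 0, 0, 0.1111, 1, 0.625, -0.005, 0, 0, 0, 0.1333, 1, 0.7375, -0.0075, 0, 0, 0, 0.1667, 1, 0.85, -0.0075, 0, 0, 0, 0.2]'

```text
time_s: 9.0
tcp_pos: [0.4921, 0.0374, 0.3218]
ee_rot: [[-0.512, -0.859, -0.004], [-0.859, 0.512, -0.001], [0.003, 0.003, -1.0]]
wrist_force: [-0.4, 0.9, 0.4]
gripper_width: 0.998
gripper_force: 0.0
```

```bash
python3 -c "
from h import *
go([.4377,-.2192,.28],down(180-32.9))"
```

```text
shift [ 0.2481 -0.0848  0.0422] rot [ 0.17 -0.17  2.09] | 0.266
```

To row units: 0.248 m / 0.4 = 0.62, 0.22 m / 0.4 = 0.55, 2.1 degrees / 90 = 0.0233.

Call:
steer_hand --moves '[1, 0.1, -0.0325, 0, 0, 0, 0.0111, 1, 0.2125, -0.07, 0.025, 0, 0, 0.0222, 1, 0.325, -0.1075, 0.05, 0, 0, 0.0233, 1, 0.4375, -0.15, 0.075, 0, 0, 0.0233, 1, 0.55, -0.1875, 0.1, 0, 0, 0.0233, 1, 0.62, -0.2125, 0.105, 0, 0, 0.0233, 1, 0.62, -0.2125, 0.105, 0, 0, 0.0233, 1, 0.62, -0.2125, 0.105, 0, 0, 0.0233]'

```text
time_s: 9.8
tcp_pos: [0.4392, -0.2177, 0.2801]
ee_rot: [[-0.543, -0.84, -0.004], [-0.84, 0.543, 0.001], [0.001, 0.004, -1.0]]
wrist_force: [0.3, 0.7, 0.0]
gripper_width: 0.996
gripper_force: 0.0
```

Run:
```python
from h import *
c=cap("wrist"); cv2.imwrite("pics/w5.png",c["pixels"][...,::-1]); W=pts(c).reshape(-1,3)
a=np.radians(-32.9);X=np.array([np.cos(a),np.sin(a)]);Y=np.array([-X[1],X[0]])
d=W[:,:2]-[.4377,-.2192];x=d@X;y=d@Y;n=(abs(x)<.04)&(abs(y)<.07)
P=W[n&(W[:,2]>.088)&(W[:,2]<.099)&(abs(x)<.012)];print("strip",line(P))
for s in(1,-1):
    k=n&(W[:,2]>.143)&(W[:,2]<.162)&(x*s>.01); print("plate",k.sum(),x[k].mean().round(4),np.percentile(x[k],[2,98]).round(4),np.percentile(y[k],[2,50,98]).round(4),W[k,2].max().round(4))
k=n&(W[:,2]>.105);print("all y",np.percentile(y[k],[1,99]).round(4))
print(r.sense()["joints"])
go([.4377,-.2192,.125],down(180-32.9))
```

```text
strip {'mid': array([ 0.4271, -0.2364,  0.0948]), 'len': np.float64(0.0779), 'ang': np.float32(56.95), 'sd': np.float64(0.0045), 'ends': [[0.4058, -0.269], [0.4483, -0.2037]], 'n': 176}
plate 173 0.0257 [0.0226 0.0292] [-0.018  -0.0058  0.0067] 0.1543
plate 183 -0.0262 [-0.0296 -0.0227] [-0.0183 -0.0062  0.0063] 0.1548
all y [-0.0318  0.002 ]
[-7.27903522e+00  6.57600868e+00 -1.20264934e+01 -3.23716885e-02
 -7.15477487e+01 -2.55301222e+01]
shift [2.700e-03 1.000e-04 1.557e-01] rot [ 0.15 -0.04  0.08] | 0.156
```

View pics/w5.png

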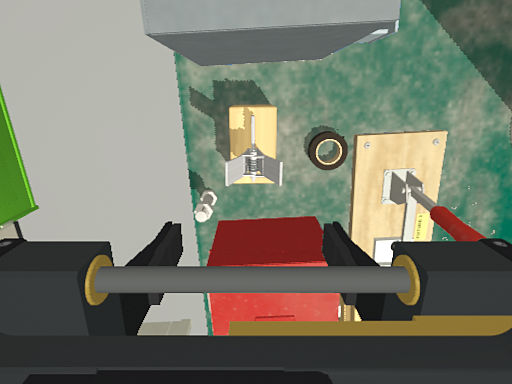

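The wrist view shows the clip at (253,165), centred between the fingers, with its plates from column 228 to 282. The toolbox edge at row 218 is clear. I go down and squeeze.

To row units: 0.1557 m / 0.4 = 0.3893, 0.15 m / 0.4 = 0.375.

Call:
steer_hand --moves '[1, 0.015, 0, 0.1, 0, 0, 0, 1, 0.015, 0, 0.2, 0, 0, 0, 1, 0.015, 0, 0.3, 0, 0, 0, 1, 0.015, 0, 0.375, 0, 0, 0, 1, 0.015, 0, 0.3893, 0, 0, 0, 1, 0.015, 0, 0.3893, 0, 0, 0, 1, 0.015, 0, 0.3893, 0, 0, 0]'

```text
time_s: 10.55
tcp_pos: [0.4386, -0.2223, 0.1279]
ee_rot: [[-0.54, -0.841, 0.003], [-0.841, 0.54, -0.001], [-0.001, -0.003, -1.0]]
wrist_force: [0.4, 0.2, 0.3]
gripper_width: 0.994
gripper_force: 0.0
```

Call:
steer_hand --moves '[0.5, 0, 0, 0, 0, 0, 0, 0, 0, 0, 0, 0, 0, 0, 0, 0, 0, 0, 0, 0, 0, 0, 0, 0, 0, 0, 0, 0, 0, 0, 0, 0, 0, 0, 0, 0, 0, 0, 0, 0, 0, 0, 0, 0, 0, 0, 0, 0, 0, 0, 0, 0, 0, 0, 0, 0]'

```text
time_s: 11.35
tcp_pos: [0.4376, -0.223, 0.1292]
ee_rot: [[-0.541, -0.841, 0.001], [-0.841, 0.541, -0.002], [0.001, -0.001, -1.0]]
wrist_force: [-5.8, 4.8, 23.8]
gripper_width: 0.36
gripper_force: 18.6
```

Call:
steer_hand --moves '[0, 0, 0, 0, 0, 0, 0, 0, 0, 0, 0, 0, 0, 0, 0, 0, 0, 0, 0, 0, 0, 0, 0, 0, 0, 0, 0, 0, 0, 0, 0, 0, 0, 0, 0]'

```text
time_s: 11.85
tcp_pos: [0.4365, -0.2225, 0.1296]
ee_rot: [[-0.541, -0.841, -0.001], [-0.841, 0.541, -0.001], [0.001, 0.0, -1.0]]
wrist_force: [-6.6, 5.2, 21.4]
gripper_width: 0.324
gripper_force: 29.1
```

To row units: -0.008 m / 0.4 = -0.02, -0.006 m / 0.4 = -0.015.

Call:
steer_hand --moves '[0, 0, 0, -0.005, 0, 0, 0, 0, 0, 0, -0.01, 0, 0, 0, 0, 0, 0, -0.015, 0, 0, 0, 0, 0, 0, -0.02, 0, 0, 0, 0, 0, 0, -0.02, 0, 0, 0, 0, 0, 0, -0.02, 0, 0, 0]'

```text
time_s: 12.45
tcp_pos: [0.437, -0.2225, 0.134]
ee_rot: [[-0.542, -0.841, -0.001], [-0.841, 0.542, 0.0], [0.0, 0.001, -1.0]]
wrist_force: [0.2, 0.2, -1.6]
gripper_width: 0.26
gripper_force: 30.0
```

To row units: -0.195 m / 0.4 = -0.4875, -0.15 m / 0.4 = -0.375.

Call:
steer_hand --moves '[0, 0, 0, -0.025, 0, 0, 0, 0, 0, 0, -0.075, 0, 0, 0, 0, 0, 0, -0.15, 0, 0, 0, 0, 0, 0, -0.25, 0, 0, 0, 0, 0, 0, -0.375, 0, 0, 0, 0, 0, 0, -0.4875, 0, 0, 0, 0, 0, 0, -0.4875, 0, 0, 0, 0, 0, 0, -0.4875, 0, 0, 0]'

```text
time_s: 13.25
tcp_pos: [0.4372, -0.2224, 0.3308]
ee_rot: [[-0.542, -0.841, 0.003], [-0.841, 0.542, 0.0], [-0.002, -0.003, -1.0]]
wrist_force: [-0.5, 0.0, -1.5]
gripper_width: 0.26
gripper_force: 30.0
```

Run:
```python
from h import *
from h import r
s=r.sense();t=np.array(s["tcp_pos"]);R=np.array(s["ee_rot"])
ims=[]
for n in("top","scene","wrist"):
    c=cap(n);W=pts(c);T=np.linalg.inv(c["world_from_camera"]);p=T[:3,:3]@(t-[0,0,.02])+T[:3,3];u=int(c["K"][0,2]+c["K"][0,0]*p[0]/-p[2]);v=int(c["K"][1,2]-c["K"][1,1]*p[1]/-p[2]);print(n,u,v)
    u=np.clip(u,30,480);v=np.clip(v,30,354)
    ims.append(cv2.resize(c["pixels"][v-30:v+30,u-30:u+30,::-1],(400,400) if n=="scene" else (300,300)) if n!="wrist" else cv2.resize(c["pixels"][120:320,150:350,::-1],(400,400)))
    L=(W.reshape(-1,3)-t)@R
    k=(abs(L[:,0])<.03)&(abs(L[:,1])<.035)&(L[:,2]>-.01)&(L[:,2]<.08)
    if k.sum(): print(k.sum(),[np.percentile(L[k][:,i],[1,25,50,75,99]).round(4).tolist() for i in range(3)])
cv2.imwrite("pics/g6.png",np.hstack([ims[1],ims[2]]))
```

```text
top 375 200
9 [[-0.0147, -0.013, -0.0105, 0.0034, 0.005], [0.0172, 0.0189, 0.0198, 0.0206, 0.0215], [0.046, 0.0501, 0.053, 0.0542, 0.056]]
scene 348 170
411 [[-0.0101, -0.0012, 0.0076, 0.0135, 0.0176], [-0.0195, -0.009, 0.0101, 0.016, 0.0227], [-0.0096, 0.0068, 0.0205, 0.0404, 0.0578]]
wrist 251 226
2189 [[-0.0098, 0.0003, 0.0103, 0.0149, 0.0188], [-0.022, -0.0091, -0.0003, 0.0091, 0.0222], [-0.0091, 0.0123, 0.0213, 0.0301, 0.0585]]
```

View pics/g6.png

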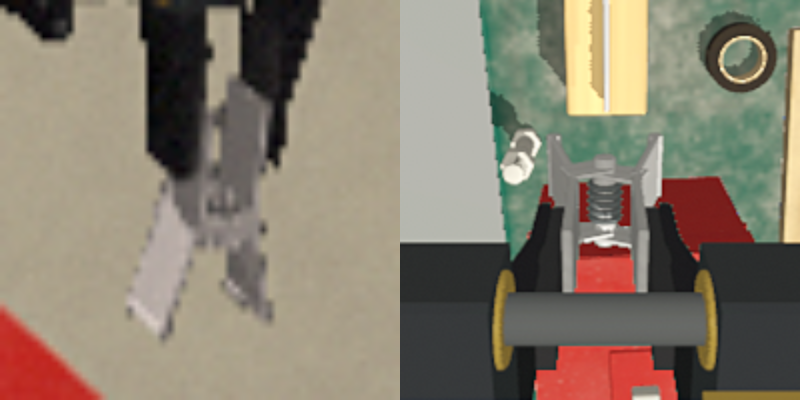

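The picture shows the clip off its rail and wide open in the fingers, jaws about 44 mm over their outsides, with the pivot about 21 mm beyond the TCP. Next I go over the board's right edge.

```bash
python3 -c "
from h import *
go([.5516,.3058,.295],down(167.3))"
```

```text
shift [-0.5063  0.189   0.033 ] rot [ 1.90e-01 -2.00e-02 -2.01e+01] | 0.541
```

Units first: shifts go in shares of 0.4 m and turns go in shares of 90 degrees. So -0.29 m / 0.4 = -0.725, 0.05 m / 0.4 = 0.125, -15 degrees / 90 = -0.1667.

Call:
steer_hand --moves '[0, -0.05, 0.0175, 0, 0, 0, -0.0111, 0, -0.1375, 0.05, 0, 0, 0, -0.0333, 0, -0.2375, 0.0875, 0, 0, 0, -0.0556, 0, -0.3375, 0.125, 0, 0, 0, -0.0778, 0, -0.4375, 0.1625, 0, 0, 0, -0.1, 0, -0.5375, 0.2, 0, 0, 0, -0.1222, 0, -0.6375, 0.2375, 0, 0, 0, -0.1444, 0, -0.725, 0.27, 0, 0, 0, -0.1667]'

```text
time_s: 14.2
tcp_pos: [0.503, 0.0816, 0.3278]
ee_rot: [[-0.303, -0.953, -0.003], [-0.953, 0.303, -0.001], [0.002, 0.002, -1.0]]
wrist_force: [1.3, -0.8, -0.3]
gripper_width: 0.259
gripper_force: 30.0
```

```bash
python3 -c "
from h import *
go([.5516,.3058,.295],down(167.3))"
```

```text
shift [-0.2284  0.0216  0.0324] rot [ 0.13 -0.12 -4.97] | 0.232
```

To row units: -0.228 m / 0.4 = -0.57, -0.218 m / 0.4 = -0.545, -5 degrees / 90 = -0.0556.

Call:
steer_hand --moves '[0, -0.0875, 0.01, 0, 0, 0, -0.0111, 0, -0.1875, 0.02, 0, 0, 0, -0.0222, 0, -0.2875, 0.03, 0, 0, 0, -0.0333, 0, -0.3875, 0.0375, 0.025, 0, 0, -0.0444, 0, -0.475, 0.045, 0.05, 0, 0, -0.0556, 0, -0.545, 0.0525, 0.08, 0, 0, -0.0556, 0, -0.57, 0.054, 0.08, 0, 0, -0.0556, 0, -0.57, 0.054, 0.08, 0, 0, -0.0556]'

```text
time_s: 15.0
tcp_pos: [0.5522, 0.3042, 0.2951]
ee_rot: [[-0.22, -0.975, -0.003], [-0.975, 0.22, -0.003], [0.004, 0.002, -1.0]]
wrist_force: [-1.0, -1.1, -1.1]
gripper_width: 0.261
gripper_force: 30.0
```

Call:
steer_hand --moves '[0, 0, 0, 0, 0, 0, 0, 0, 0, 0, 0, 0, 0, 0, 0, 0, 0, 0, 0, 0, 0]'

```text
time_s: 15.3
tcp_pos: [0.5525, 0.3024, 0.2984]
ee_rot: [[-0.223, -0.975, 0.001], [-0.975, 0.223, 0.001], [-0.001, -0.001, -1.0]]
wrist_force: [-0.3, -0.5, -0.4]
gripper_width: 0.26
gripper_force: 30.0
```

Create chk.py:
```python
from h import *
s=r.sense();t=np.array(s["tcp_pos"]);R=np.array(s["ee_rot"]);print("tcp",t.round(4))
X=-R[:,1];Y=-R[:,0]   # board x, y
for n in("top","scene","wrist"):
    c=cap(n);cv2.imwrite(f"pics/{n}_{s['time_s']:.2f}.png",c["pixels"][...,::-1])
    W=pts(c).reshape(-1,3); d=W-np.array([.5664,.371,0]); x=d@X;y=d@Y;z=W[:,2]
    k=(abs(x)<.02)&(y<.1)&(y>.05)&(z>.145)&(z<.165)
    if k.sum()>8: print(n,"edge+ x",np.percentile(x[k],[5,50,95]).round(4),k.sum(),np.median(z[k]).round(4))
    k=(abs(x)<.02)&(y>-.1)&(y<-.05)&(z>.15)&(z<.162)
    if k.sum()>5: print(n,"edge- x",np.percentile(x[k],[5,50,95]).round(4),"y",np.percentile(y[k],[2,98]).round(4),k.sum())
    k=(abs(x)<.025)&(abs(y)<.06)&(z>.213)&(z<.226)
    if k.sum()>8: print(n,"bar x",x[k].mean().round(4),"y",np.percentile(y[k],[1,99]).round(4),k.sum())
    L=(W-t)@R;k=(abs(L[:,0])<.03)&(abs(L[:,1])<.03)&(L[:,2]>.025)&(L[:,2]<.062)&(z>.17)
    if k.sum()>8:
        L=L[k];print(n,"clip x",np.percentile(L[:,0],[1,50,99]).round(4),"y",np.percentile(L[:,1],[1,99]).round(4),"z",L[:,2].max().round(4))
        for q in(1,-1):
            m=L[:,1]*q>.006
            if m.sum()>8: print("   jaw",q,"y",np.percentile(L[m,1],[5,50,95]).round(4),"zmax",np.percentile(L[m,2],98).round(4))
```

```bash
python3 chk.py;  python3 -c "
from h import *
go([.5516,.3058,.191],down(167.3))"
```

```text
tcp [0.5525 0.3024 0.2984]
top edge- x [-0.0003  0.0014  0.0043] y [-0.087  -0.0614] 16
top bar x -0.0015 y [0.0242 0.0392] 10
top clip x [0.0035 0.0097 0.0124] y [-0.0246  0.0198] z 0.0581
scene edge+ x [-0.0036 -0.0022  0.0021] 20 0.1533
scene edge- x [-0.0032 -0.0008  0.0012] y [-0.0906 -0.0523] 23
scene bar x -0.0027 y [-0.0518  0.047 ] 70
scene clip x [-0.0129  0.0071  0.0198] y [-0.0204  0.0229] z 0.0564
   jaw 1 y [0.0131 0.0171 0.0223] zmax 0.0555
   jaw -1 y [-0.0203 -0.0165 -0.0124] zmax 0.0553
wrist edge- x [-0.001   0.0002  0.0023] y [-0.0906 -0.0507] 151
wrist bar x 0.0001 y [-0.0247  0.049 ] 411
wrist clip x [-0.0094  0.0075  0.016 ] y [-0.0234  0.0219] z 0.0594
   jaw 1 y [0.0129 0.0175 0.0216] zmax 0.0573
   jaw -1 y [-0.0232 -0.019  -0.0148] zmax 0.0572
shift [-0.0026  0.0016  0.107 ] rot [-0.03  0.05 -0.14] | 0.107
```

To row units: 0.107 m / 0.4 = 0.2675, -0.0026 m / 0.4 = -0.0065.

Call:
steer_hand --moves '[0, -0.0065, 0.004, 0, 0, 0, 0, 0, -0.0065, 0.004, 0.05, 0, 0, 0, 0, -0.0065, 0.004, 0.1, 0, 0, 0, 0, -0.0065, 0.004, 0.15, 0, 0, 0, 0, -0.0065, 0.004, 0.2, 0, 0, 0, 0, -0.0065, 0.004, 0.2375, 0, 0, 0, 0, -0.0065, 0.004, 0.2625, 0, 0, 0, 0, -0.0065, 0.004, 0.2675, 0, 0, 0]'

```text
time_s: 16.25
tcp_pos: [0.5509, 0.3061, 0.1891]
ee_rot: [[-0.222, -0.975, -0.002], [-0.975, 0.222, -0.001], [0.002, 0.002, -1.0]]
wrist_force: [0.3, -0.5, -1.6]
gripper_width: 0.258
gripper_force: 30.0
```

Call:
steer_hand --moves '[0, 0, 0, 0, 0, 0, 0, 0, 0, 0, 0, 0, 0, 0, 0, 0, 0, 0, 0, 0, 0, 0, 0, 0, 0, 0, 0, 0, 0, 0, 0, 0, 0, 0, 0]'

```text
time_s: 16.75
tcp_pos: [0.5516, 0.3065, 0.1908]
ee_rot: [[-0.222, -0.975, 0.001], [-0.975, 0.222, 0.001], [-0.001, -0.0, -1.0]]
wrist_force: [0.5, -0.2, -1.0]
gripper_width: 0.261
gripper_force: 30.0
```

```bash
python3 chk.py
```

Run:
```python
import cv2,glob,numpy as np
f=max(glob.glob("pics/scene_*.png"),key=lambda s:float(s[11:-4]));g=f.replace("scene","wrist");print(f)
a=cv2.imread(f)[130:230,160:260];b=cv2.imread(g)[90:290,150:350]
cv2.imwrite("pics/fin.png",np.hstack([cv2.resize(a,(400,400),interpolation=2),cv2.resize(b,(400,400),interpolation=2)]))
```

```text
tcp [0.5516 0.3065 0.1908]
top edge- x [-0.0004  0.0028  0.0137] y [-0.0859 -0.0767] 7
scene edge+ x [-0.0042 -0.0019  0.0011] 23 0.1532
scene edge- x [-0.0181 -0.0025  0.0149] y [-0.0884 -0.0584] 39
scene bar x -0.0038 y [-0.0587  0.0175] 27
wrist edge- x [-0.0168  0.0002  0.018 ] y [-0.091  -0.0612] 298
wrist bar x -0.0 y [-0.0486 -0.0296] 496
pics/scene_16.75.png
```

View pics/fin.png

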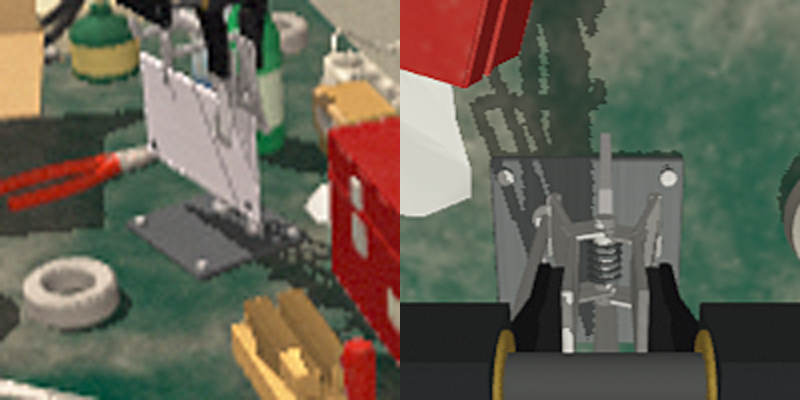

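The picture shows the board hanging on the prongs, with the open jaws straddling its top edge beside the handle. The plate is midway between the jaws (column 605), with no contact force.

```bash
python3 -c "
from station import r
print(r.finish_job())"
```

```text
the job is handed in; nothing more can be done
None
```

I handed the job in at 16.9 s: the board hangs released on the prongs, and the clip is held wide open over its right top edge. The jaws are about 22 mm down both faces, with no contact showing in the images or the wrist force; no verdict was returned.

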